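# Put the fuse panel in order and point out the empty way

### The job

On the small 12 V fuse panel, swing the half-open black cover right back to its stop, then press the one fuse that stands proud of the others fully home. Then show me where the spare has to go: point straight down at the holder with no fuse in it, with the fingertips just above its empty slot and not touching it, hold still there for two seconds and finish still pointing. This is fingertip work: pull no fuse up, do not touch the empty holder at any time, and leave the loose things round the panel where they lie.

Things in the scene. Friction and masses are not known exactly. Their poses are not given: they have to be found in the camera images.
- fuse_panel: Fixed panel: plywood board 134 (x) by 236 (y) by 12 mm with a black tray. Origin: centre of its underside, on the bench. x points to the hinge side, away from the robot, y left along the row, z up; yaw within 0.35. Five black fuse holders stand side by side at x = 0, y = -60, -30, 0, 30, 60 mm in any order, tops 44 mm above the bench: four hold yellow fuses (seated, 56 mm high), one is empty.
- cover (a joint): Black cover of the panel, a shallow lid 75 mm deep, 172 mm wide, with a 16 mm skirt along its front, hinged along the far side of the row. Angle in rad: 0 = closed, grows as the front edge goes up and back, stop at 1.75 (just past upright). At the start it hangs half open (0.95 to 1.2) over the fuses. It stays at any angle; a push of about 1 N at the front edge moves it.
- cover_hinge (a point): Middle of the cover's hinge line: 36.5 mm behind (panel x) the row's centre line, 50 mm above the bench. The hinge line runs along the panel's y.
- cover_front_edge (a point): Middle of the lower edge of the cover's front skirt, 74 mm from the hinge line; moves with the cover. A fingertip in front of this edge and a little lower, above the fuses, pushed toward the hinge (panel +x) and up by about 20 mm on the way, as the edge rises, swings the cover open; at the stop this edge is about 9 mm beyond the hinge line and 124 mm above the bench.
- fuse_loose (a joint): The fuse that stands proud: yellow blade fuse, top face 29 mm (panel x) by 8.5 mm (y), in the middle of its holder. Value in m: 0 = fully home on its stop, grows upward; 0.007 to 0.0095 at the start. It slides straight down against about 6 N of friction and stays where it is left. Neighbouring fuses are 30 mm away, centre to centre.
- fuse_loose_top (a point): Centre of the top face of the proud fuse (moves with it): 63 to 66 mm above the bench at the start, 56 mm when fully home.
- fuse_a (a joint): same fuse as fuse_loose, already fully home; 0 = fully home, grows as it rises
- fuse_b (a joint): same fuse as fuse_loose, already fully home; 0 = fully home, grows as it rises
- fuse_c (a joint): same fuse as fuse_loose, already fully home; 0 = fully home, grows as it rises
- holder_empty: The fixed holder without a fuse: black, 60 x 29.4 x 26 mm, origin at the centre of its underside (18 mm above the bench). In its top an open slot 32 mm (x) by 11.5 mm (y), 14 mm deep, with brass terminal jaws at the bottom.
- holder_empty_mouth (a point): Centre of the mouth of the empty slot, in the top face of the empty holder, 44 mm above the bench. Fuses in neighbouring holders stand 12 mm higher than it.
- spare_fuse: Bystander: loose spare fuse lying flat, 30 x 34 x 10 mm.
- fuse_case: Bystander: small red and white case, 40 x 56 x 18 mm.
- relay: Bystander: black relay block with a loop on top, 32 x 29 x 38 mm.
- screwdriver_cross: Bystander: screwdriver with a blue handle, lying, 177 mm long, 28 mm thick.

How it is judged (in metres and radians):
On the way, in this order (a step that is already met when the one before it is completed fails the run):
1. the cover is swung back to its stop (value of joint cover above 1.6 rad), for 0.1 s.
2. the proud fuse is pressed fully home (value of joint fuse_loose below 0.0015 m), for 0.2 s.
3. the fingertips point at the empty slot from just above, touching nothing, for two seconds (horizontal distance between the grasp point and holder_empty_mouth below 0.012 m and z of the grasp point in the frame of holder_empty_mouth between 0.018 and 0.085 m and contact force between the fingers and anything else below 0.3 N), for 1.8 s.
At the end, for the whole second after the job is handed in: Cover open beyond 1.6 rad; all four fuses within 1.5 mm of fully home; the grasp point between the fingers still within 12 mm sideways of the empty slot's centre and 18 to 85 mm above its mouth, touching nothing; loose things within 15 mm of where they lay (all of step 3 and value of joint cover above 1.6 rad and value of joint each of fuse_loose, fuse_a, fuse_b, fuse_c below 0.0015 m and distance of each of spare_fuse, fuse_case, relay, screwdriver_cross from where it was at the start of the episode below 0.015 m).
It fails at once if the empty holder is touched (contact force between any of the fingers, the arm and holder_empty above 0.5 N).
It fails at once if a fuse is pulled up (value of joint any of fuse_a, fuse_b, fuse_c above 0.002 m or value of joint fuse_loose above 0.0115 m).
It fails at once if a loose thing round the panel is moved or lifted (distance of any of spare_fuse, fuse_case, relay, screwdriver_cross from where it was at the start of the episode above 0.015 m).
It also fails if it takes over 45 s, if anything falls off the work surface, if the arm or the gripper's body presses on something with over 40 N, if the wrist force passes 120 N, or if a joint passes its speed limit or range.

### The arm

A 6-joint arm with a two-finger parallel gripper is mounted at the origin on a cart in front of the work surface, level with it; the furniture and walls round the work are solid. World frame = base frame: x ahead of the robot, y to its left, z up, the work surface at z = 0. Lengths are in m, angles in degrees, forces in N, time in s.
With the tool pointing down it reaches from about 0.25 to 0.725 m from the base axis. Payload 9.7 kg.
Tool frame: the origin (TCP) lies midway between the tips of the shut fingers; the grasp point (between the pads) lies 19 mm behind it (bot.hold_point_z is the distance from the TCP to the grasp point, in m); z points along the fingers, y is the line along which they close (so a half turn about z gives the same grasp; the last joint's range is limited). The gripper opens to 85 mm and grips with 20 to 120 N. Pads are 22 mm wide; open, the fingers measure 114 mm over their backs; the gripper's body (76 mm by 85 mm) begins 54 mm behind the grasp point. The pads swing forward as they close: fully open they stand 13 mm farther back than shut.
Start: joints at [-71.62, 4.979, 10.078, 95.1, 0, 90], TCP at [0.173, -0.522, 0.199] pointing down, gripper open.
Joint ranges: [-179.16, 179.16], [-48.56, 103.87], [-65.8, 70.77], [-126.05, 130.52], [-82.76, 87.17], [-180, 180]. Speed limits (degrees/s): [127.2, 127.2, 147.25, 180, 180, 180].

### API

Orientations are given as [roll, pitch, yaw] about the fixed x, y, z axes, in that order (R = Rz(yaw) Ry(pitch) Rx(roll)).
In Python, from workcell import bot gives the robot as it stands.
- The arm moves only by the tool play_rows, never from a script. Its argument "steps" is a list that holds one entry, the list of rows, each a list of 4 numbers: the shift along the tool's x, y, z in m, then the turn about the tool's z in rad. In form: [[[tx, ty, tz, yaw], ...]]. A call has exactly 5 rows; each row shifts and turns the commanded pose from where the row before left it, along the tool's axes as they then stand; what a row does not reach is not made up. A row lasts 1/12 s, in which the tool goes at most 41.7 mm and 7.16 degrees, less where a joint would pass 70% of its speed; a pose out of reach is approached as far as the arm can. A call is refused whole if a number of a shift passes 0.0417 or a number of a turn 0.125, either way. A call with a gripper value outside its range is refused whole. "gripper" is the finger opening in m, from 0 to 0.0854, set as the call begins (left out, the last holds). The fingers move at their own pace and stop on an object; "squeeze" is the grip in N (left out, the last holds). Time passes only in rows, so rows that do not move let the fingers close, or fill a call up. It gives the time, the measured TCP pose, the force, the opening and the grip force at its end, in the units of the state.
- bot.get_obs(): the state, without advancing time (a new reading comes with each control period).
- bot.camera(name): name is "scene" or "side" or "wrist"; returns a dict with "img" (384x512x3 uint8, blue, green, red), "vfov" (degrees; the focal length in pixels is half the picture's height over the tangent of half this angle, whatever the lens; pixels are square), "cx", "cy" (the principal point, pixels), "xyz" and "attitude" of the camera in the world. Camera axes: x right, y down, z forward; pixel columns grow to the right and rows downward; lengths in m; the calibration is good to about 2 mm. A picture is of the moment at which its call begins. There is no depth.
- bot.job_done(): hands the job in; it is judged then, once.
The state is a dict: "time": time; "q": joint angles; "qd": joint speeds; "joint_efforts": joint torques, N m; "ee_pos": TCP position; "tcp_rot": TCP orientation; "wrist_force": force on the tool from outside, world axes, zero at the start; "torque": the same for the moment, N m; "opening": finger opening in m; "grasp_force": force on a finger pad.
Only numpy, scipy, OpenCV 4.12 (cv2) and the standard library are available. Lean on these libraries where they do the work, as an engineer would, in place of code of your own. Each camera call takes 0.05 s, during which the arm holds its last target. There are 200 camera calls.

## Working session

There is one attempt and no reset: what is moved stays moved. The work goes in short steps, Python scripts to look and compute and a tool call to move; the robot and the scene stay as the last step left them, time stands still between calls to the robot, and variables do not carry over. Pictures are saved under pics/ and viewed, at most 10 in all, crops included, and the job is handed in when it is done.

Besides the shell and the picture viewer there is one more tool, called after "Emit:" by a JSON object that holds its "method" and its "body", one argument or row to a line. play_rows: Moves the arm, as the interface text tells. Its arguments: {"type":"object","properties":{"steps":{"type":"array","items":{"type":"array","items":{"type":"array","items":{"type":"number"}}}},"gripper":{"type":"number"},"squeeze":{"type":"number"}},"required":["steps"]}

```bash
ls; mkdir -p pics; python3 - <<'E'
from workcell import bot
import cv2,numpy as np
o=bot.get_obs();print(o['time'],o['ee_pos'],o['tcp_rot'],o['opening'],bot.hold_point_z)
for n in('scene','side'):
    c=bot.camera(n);cv2.imwrite(f'pics/{n}0.png',cv2.resize(c['img'],(800,600),interpolation=cv2.INTER_CUBIC));print(n,{k:v for k,v in c.items() if k!='img'})
    np.save(f'pics/{n}0.npy',c,allow_pickle=True)
E
```

```text
pics
0.0 [ 0.17336615 -0.52166259  0.19835782] [-1.79921468e+02 -1.68257670e-03  1.83846716e+01] 0.08504936746954625 0.0187
scene {'vfov': 48.20715010490553, 'cx': 258.09094681255334, 'cy': 194.44886543597303, 'xyz': array([-0.0245124 ,  0.49488625,  0.63997168]), 'attitude': array([-1.30347991e+02, -5.90173579e-02, -1.29228667e+02])}
side {'vfov': 49.05780739544966, 'cx': 264.51631009303094, 'cy': 192.44031910955675, 'xyz': array([0.0490141 , 0.09785108, 0.86161478]), 'attitude': array([-1.50441822e+02, -5.96136529e-03, -9.19586301e+01])}
```

View pics/scene0.png

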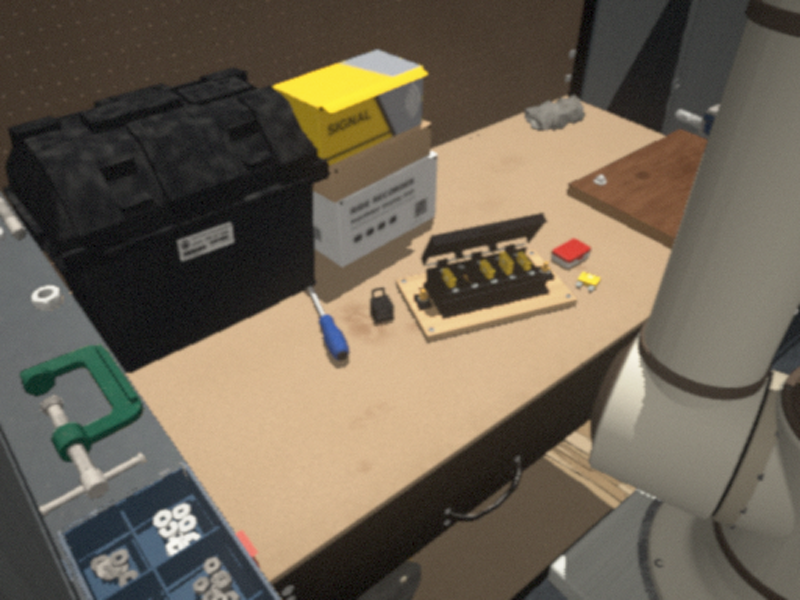

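View pics/side0.png

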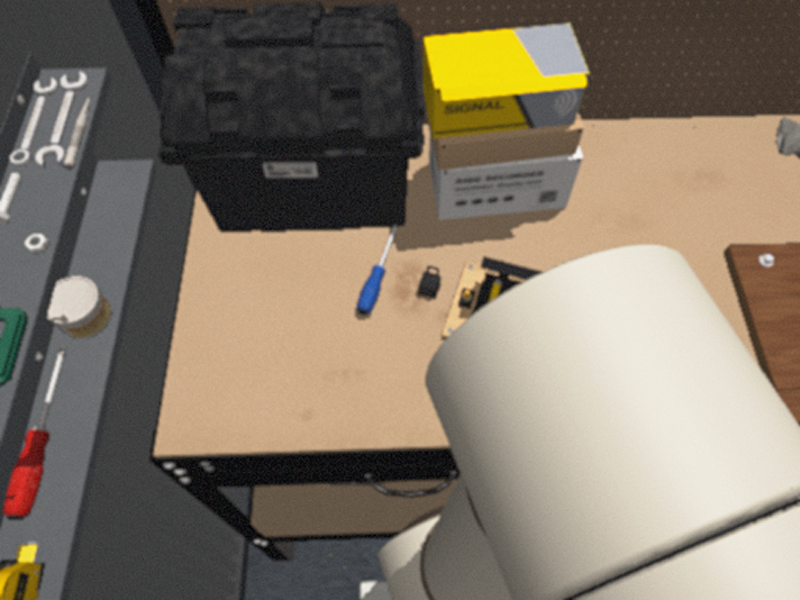

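The scene view shows the panel at about (485,285), with the cover behind a row that has a gap second from the left. The relay is at (381,305), the screwdriver at (330,325), the case at (570,253) and the spare at (588,281). In the side view the arm hides the panel.

```bash
cat > h.py <<'E'
import numpy as np,cv2
from scipy.spatial.transform import Rotation as R
from scipy.optimize import least_squares
def load(n): return np.load(f'pics/{n}.npy',allow_pickle=True).item()
def rot(c): return R.from_euler('xyz',c['attitude'],degrees=True).as_matrix()
def f(c): return 192/np.tan(np.radians(c['vfov']/2))
def proj(c,P):
    p=(np.atleast_2d(P)-c['xyz'])@rot(c); return p[:,:2]/p[:,2:]*f(c)+[c['cx'],c['cy']]
def ray(c,uv):
    return rot(c)@np.array([(uv[0]-c['cx'])/f(c),(uv[1]-c['cy'])/f(c),1])
def atz(c,uv,z):
    d=ray(c,uv); return c['xyz']+d*(z-c['xyz'][2])/d[2]
def tri(cs,uvs):
    A=np.zeros((3,3));b=np.zeros(3)
    for c,u in zip(cs,uvs):
        d=ray(c,u);d/=np.linalg.norm(d);M=np.eye(3)-np.outer(d,d);A+=M;b+=M@c['xyz']
    return np.linalg.solve(A,b)
def pan(p,L):
    x,y,a=p[:3];c,s=np.cos(a),np.sin(a);L=np.atleast_2d(L)
    return np.c_[x+c*L[:,0]-s*L[:,1],y+s*L[:,0]+c*L[:,1],L[:,2]]
E
python3 - <<'E'
from h import *
c=load('scene0')
for n,u,z in[('boardL',(398,285),.012),('boardNearL',(430,337),.012),('boardNearR',(575,298),.012),('relay',(381,315),.0),('sdr butt',(338,350),.014),('sdr tip',(312,290),.01),('case',(570,262),0),('spare',(588,281),.01)]:
    print(n,atz(c,np.array(u)/1.5625,z).round(3))
cv2.imwrite('pics/z0.png',cv2.resize(c['img'][125:225,245:395],(800,533),interpolation=cv2.INTER_CUBIC))
E
```

```text
boardL [0.586 0.005 0.012]
boardNearL [0.47  0.043 0.012]
boardNearR [ 0.399 -0.176  0.012]
relay [0.56  0.059 0.   ]
sdr butt [0.527 0.156 0.014]
sdr tip [0.66  0.111 0.01 ]
case [ 0.471 -0.253  0.   ]
spare [ 0.414 -0.225  0.01 ]
```

View pics/z0.png

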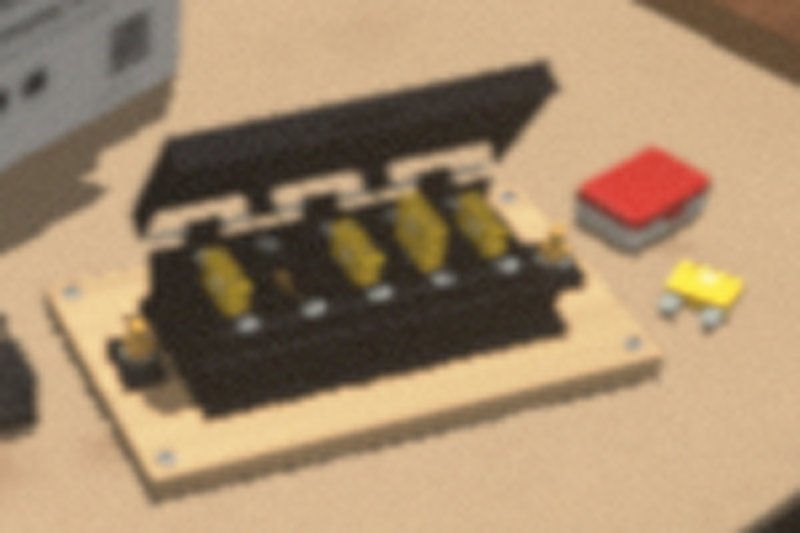

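Zoomed in: the fuses from the left (panel +y) are seated (225,285), empty (285,280), seated (357,250), proud (420,232) and seated (483,225). So the empty holder is at y=+30 and the proud fuse at y=-30, with panel yaw about -18°. Next I move over and look with the wrist camera.

Emit:
{"method": "play_rows", "body": {
  "steps": [
    [[0.0264,-0.0231,-0.0033,0],[0.0264,-0.0231,-0.0033,0],[0.0264,-0.0231,-0.0033,0],[0.0264,-0.0231,-0.0033,0],[0.0264,-0.0231,-0.0033,0]]
  ],
  "gripper": 0
}}

```text
time: 0.52
ee_pos: [0.2626, -0.3692, 0.2154]
tcp_rot: [-180.0, 0.0, 18.3]
wrist_force: [0.6, -0.2, -0.0]
opening: 0.0256
grasp_force: 0.0
```

Emit:
{"method": "play_rows", "body": {
  "steps": [
    [[0.0264,-0.0231,-0.0033,0],[0.0264,-0.0231,-0.0033,0],[0.0264,-0.0231,-0.0033,0],[0.0264,-0.0231,-0.0033,0],[0.0264,-0.0231,-0.0033,0]]
  ]
}}

```text
time: 0.93
ee_pos: [0.3515, -0.2178, 0.2321]
tcp_rot: [-180.0, 0.0, 18.4]
wrist_force: [1.2, -0.6, -0.4]
opening: -0.0001
grasp_force: 0.0
```

Emit:
{"method": "play_rows", "body": {
  "steps": [
    [[0.0264,-0.0231,-0.0033,0],[0.0264,-0.0231,-0.0033,0],[0.0264,-0.0231,-0.0033,0],[0.0264,-0.0231,-0.0033,0],[0.0264,-0.0231,-0.0033,0]]
  ]
}}

```text
time: 1.35
ee_pos: [0.4404, -0.0665, 0.2486]
tcp_rot: [-180.0, 0.0, 18.4]
wrist_force: [0.4, -1.3, 0.5]
opening: -0.0
grasp_force: 0.0
```

Emit:
{"method": "play_rows", "body": {
  "steps": [
    [[0,0,0,0.125],[0,0,0,0.125],[0,0,0,0.125],[0,0,0,0.125],[0,0,0,0.125]]
  ]
}}

```text
time: 1.77
ee_pos: [0.4318, -0.1018, 0.2481]
tcp_rot: [-178.3, 0.1, -14.2]
wrist_force: [0.1, -0.2, -0.1]
opening: -0.0
grasp_force: 0.0
```

```bash
python3 - <<'E'
from workcell import bot
from h import *
c=bot.camera('wrist');np.save('pics/w1.npy',c,allow_pickle=True)
o=bot.get_obs();print(o['time'],o['ee_pos'],o['tcp_rot'],o['opening'],c['xyz'],c['attitude'],c['vfov'])
cv2.imwrite('pics/w1.png',cv2.resize(c['img'],(800,600),interpolation=cv2.INTER_CUBIC))
E
```

```text
1.8167 [ 0.42997124 -0.10769675  0.24819747] [-1.78342609e+02  1.09528469e-01 -1.51360178e+01] -0.00024864553167826275 [ 0.50184828 -0.12555681  0.42222208] [ 163.43926107    1.70669313 -104.15952383] 61.34739020740486
```

View pics/w1.png

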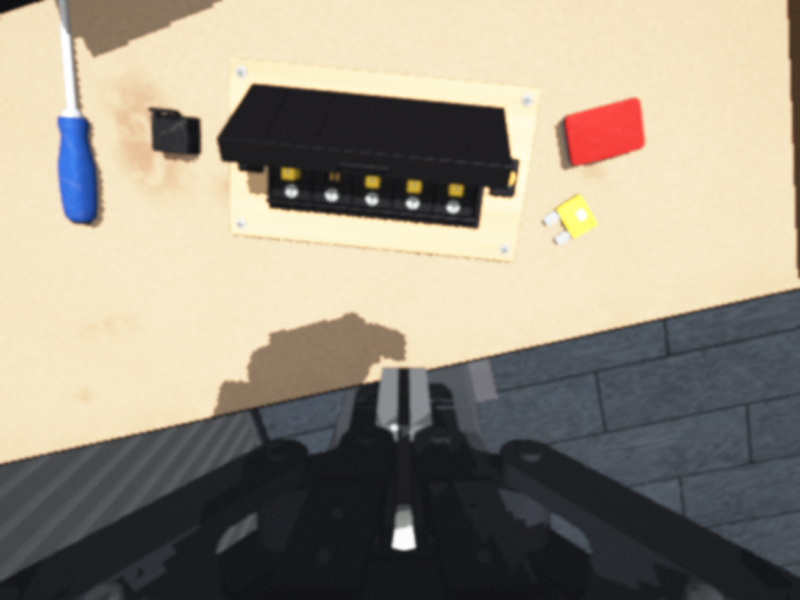

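The wrist view shows board corners at (233,60), (540,90), (513,262) and (232,233), and the cover's front face along (222,150)–(516,180). The empty holder is second from the left at (335,176). The TCP shifted during the turn, so I let it settle and then fit.

Emit:
{"method": "play_rows", "body": {
  "steps": [
    [[0,0,0,0],[0,0,0,0],[0,0,0,0],[0,0,0,0],[0,0,0,0]]
  ]
}}

```text
time: 2.23
ee_pos: [0.4311, -0.1036, 0.2486]
tcp_rot: [-178.4, 0.1, -14.6]
wrist_force: [0.5, -0.2, 0.6]
opening: -0.0001
grasp_force: 0.0
```

```bash
python3 - <<'E'
from workcell import bot
from h import *
o=bot.get_obs();print(o['time'],o['ee_pos'],o['tcp_rot'],o['q'],o['qd'])
w=load('w1');s=load('scene0')
C=lambda x,y,z=.012:[x*.067,y*.118,z]
L1=[C(1,1),C(1,-1),C(-1,-1),C(-1,1)];U1=np.array([(233,60),(540,90),(513,262),(232,233)])/1.5625
L2=[C(1,1),C(-1,1),C(-1,-1)];U2=np.array([(46,290),(155,482),(660,357)])/5.3333+[245,125]
def res(p,k):
    r=[]
    if k&1:r.append(proj(w,pan(p,L1))-U1)
    if k&2:r.append(proj(s,pan(p,L2))-U2)
    return np.concatenate(r).ravel()
for k in(1,2,3):
    q=least_squares(res,[.5,-.09,-.3],args=(k,));print(k,q.x.round(4),q.fun.round(1))
p=q.x
np.save('pose.npy',p)
# independent two-view check of screw heights / fuse heights
print('scr',tri([w,s],[np.array((240,224))/1.5625,np.array((166,458))/5.3333+[245,125]]),tri([w,s],[np.array((504,249))/1.5625,np.array((633,343))/5.3333+[245,125]]))
# cover angle from edge points in w1: lower skirt edge ends
for th in(.95,1.05,1.15,1.2):
    a=th-.06;print(th,(proj(w,pan(p,[[.0365-.074*np.cos(a),y,.05+.074*np.sin(a)] for y in(.086,-.086)]))*1.5625).round(0).tolist(),((proj(s,pan(p,[[.0365-.074*np.cos(a),y,.05+.074*np.sin(a)] for y in(.086,-.086)]))-[245,125])*5.333).round(0).tolist())
for y in(.06,0,-.03,-.06):print(y,((proj(s,pan(p,[[x,y,.056] for x in(-.0145,.0145)]))-[245,125])*5.333).round(0).tolist())
print('t65',((proj(s,pan(p,[[x,-.03,.065] for x in(-.0145,.0145)]))-[245,125])*5.333).round(0).tolist())
E
```

```text
2.2333 [ 0.43114318 -0.10362002  0.24857035] [-1.78369068e+02  6.61306447e-02 -1.46270066e+01] [-14.68059781  -8.02300726   2.92282431 101.01348807   1.63086965
 179.94638712] [-0.13028789 -0.00167574 -0.03470642  0.02349556  0.00033091 -0.10516349]
1 [ 0.4984 -0.0926 -0.3429] [-2.3 -1.4  2.3 -0.4  1.3  1.3 -1.4  1.5]
2 [ 0.4968 -0.0881 -0.3362] [-0.8 -0.3 -0.4  0.3  1.2 -0.4]
3 [ 0.4984 -0.0921 -0.3423] [-2.7 -1.2  1.8 -0.4  1.   1.4 -1.7  1.7  0.1 -1.5  0.2 -1.1  1.8 -1.2]
scr [0.48173423 0.03025991 0.01053156] [ 0.40997479 -0.17477164  0.01009955]
0.95 [[225.0, 174.0], [505.0, 202.0]] [[186.0, 189.0], [570.0, 108.0]]
1.05 [[222.0, 164.0], [508.0, 192.0]] [[180.0, 172.0], [564.0, 91.0]]
1.15 [[220.0, 153.0], [511.0, 182.0]] [[175.0, 155.0], [558.0, 76.0]]
1.2 [[219.0, 147.0], [512.0, 176.0]] [[172.0, 147.0], [555.0, 68.0]]
0.06 [[244.0, 284.0], [217.0, 244.0]]
0 [[376.0, 255.0], [347.0, 216.0]]
-0.03 [[440.0, 240.0], [410.0, 202.0]]
-0.06 [[504.0, 226.0], [472.0, 188.0]]
t65 [[443.0, 223.0], [412.0, 185.0]]
```

Joint 6 sits at its 180° limit, which caused the shift. I turn back by 85°, so the closing line lies along panel x, and look again from there.

Emit:
{"method": "play_rows", "body": {
  "steps": [
    [[0,0,0,-0.1237],[0,0,0,-0.1237],[0,0,0,-0.1237],[0,0,0,-0.1237],[0,0,0,-0.1237]]
  ]
}}

```text
time: 2.65
ee_pos: [0.4311, -0.1037, 0.2486]
tcp_rot: [-178.6, -0.9, 21.1]
wrist_force: [-0.8, 0.8, 0.5]
opening: -0.0001
grasp_force: 0.0
```

Emit:
{"method": "play_rows", "body": {
  "steps": [
    [[0,0,0,-0.1237],[0,0,0,-0.1237],[0,0,0,-0.1237],[0,0,0,-0.1237],[0,0,0,-0.1237]]
  ]
}}

```text
time: 3.07
ee_pos: [0.4312, -0.1037, 0.2486]
tcp_rot: [-179.4, -1.5, 56.6]
wrist_force: [0.5, 0.0, -0.0]
opening: -0.0002
grasp_force: 0.0
```

Emit:
{"method": "play_rows", "body": {
  "steps": [
    [[0,0,0,-0.1237],[0,0,0,-0.1237],[0,0,0,0],[0,0,0,0],[0,0,0,0]]
  ]
}}

```text
time: 3.48
ee_pos: [0.4311, -0.104, 0.2486]
tcp_rot: [-179.8, -1.6, 70.1]
wrist_force: [0.3, 0.6, 0.1]
opening: 0.0001
grasp_force: 0.0
```

```bash
python3 - <<'E'
from workcell import bot
from h import *
for n in('wrist','side','scene'):
    c=bot.camera(n);np.save(f'pics/{n}2.npy',c,allow_pickle=True)
    if n=='wrist':w=c
o=bot.get_obs();print(o['time'],o['ee_pos'],o['tcp_rot'],o['q'],w['xyz'])
cv2.imwrite('pics/w2.png',cv2.resize(w['img'],(800,600),interpolation=cv2.INTER_CUBIC))
E
```

```text
3.6333 [ 0.43104329 -0.10413561  0.24859534] [-179.79270382   -1.62107975   70.23571393] [-14.74984087  -8.02201725   2.92651358 101.0133858    1.63298952
  95.01058819] [ 0.45545602 -0.04157118  0.4248767 ]
```

View pics/w2.png

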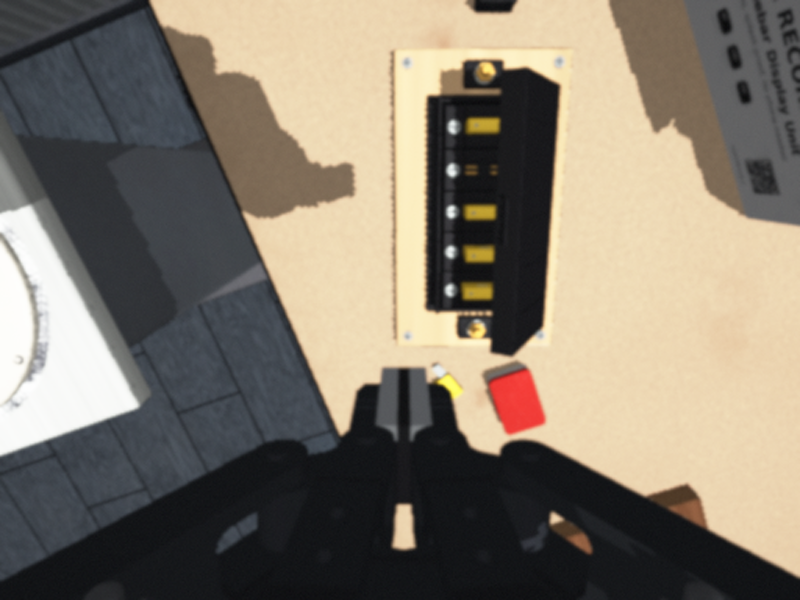

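From the new side: board corners are (394,49), (572,49), (551,345) and (397,345). The fuses are at rows 126, 212, 253 (proud) and 291, the empty slot is at (482,170), and the cover's front edge runs along column 500.

```bash
python3 - <<'E'
from h import *
w=load('w1');s=load('scene0');v=load('wrist2')
C=lambda x,y,z=.012:[x*.067,y*.118,z]
L1=[C(1,1),C(1,-1),C(-1,-1),C(-1,1)];U1=np.array([(233,60),(540,90),(513,262),(232,233)])/1.5625
U3=np.array([(572,49),(551,345),(397,345),(394,49)])/1.5625
L2=[C(1,1),C(-1,1),C(-1,-1)];U2=np.array([(46,290),(155,482),(660,357)])/5.3333+[245,125]
def res(p,k):
    r=[]
    if k&1:r.append(proj(w,pan(p,L1))-U1)
    if k&2:r.append(proj(s,pan(p,L2))-U2)
    if k&4:r.append(proj(v,pan(p,L1))-U3)
    return np.concatenate(r).ravel()
for k in(4,6,7):
    q=least_squares(res,[.5,-.09,-.3],args=(k,),loss='soft_l1');print(k,q.x.round(4),q.fun.round(1))
    if k==6:p=q.x
np.save('pose.npy',p)
for uv in[(407,63),(559,62),(541,335),(406,336)]:
    g=atz(v,np.array(uv)/1.5625,.013);d=g[:2]-p[:2];a=p[2];print('screw local',(d@np.array([[np.cos(a),-np.sin(a)],[np.sin(a),np.cos(a)]])).round(4))
for y,z in((.06,.056),(.03,.044),(0,.056),(-.03,.065),(-.06,.056)):print('fuse',y,(proj(v,pan(p,[[-.0145,y,z],[0,y,z]]))*1.5625).round(0).tolist(), pan(p,[[0,y,z]]).round(4))
for th in(.95,1.05,1.15,1.2):
    a=th-.06;print(th,(proj(v,pan(p,[[.0365-.074*np.cos(a),y,.05+.074*np.sin(a)] for y in(.086,-.086)]))*1.5625).round(0).tolist())
# two-view heights
S=lambda u:np.array(u)/5.3333+[245,125]
V=lambda u:np.array(u)/1.5625
for n,a,b in(('screw-',(406,336),(633,343)),('screw+',(407,63),(166,458)),('cov+',(503,69),(137,228)),('cov-',(493,354),(0,0)),('proud near-x end top',(465,254),(441,232))):
    if b[0]:print(n,tri([v,s],[V(a),S(b)]).round(4))
g=tri
# height of proud from w1 & w2
print('proud -x end w1/w2',tri([w,v],[V((413,190)),V((465,254))]).round(4),'seated',tri([w,v],[V((372,186)),V((464,212))]).round(4))
E
```

```text
4 [ 0.5003 -0.0924 -0.3393] [ 0.8 -1.1  0.2  0.8 -0.4  1.3 -0.5 -0.3]
6 [ 0.5001 -0.092  -0.3383] [-0.4 -1.7 -0.1 -1.4  1.2 -1.7  0.4 -1.4  0.   0.6 -0.6  1.2 -0.9 -0.5]
7 [ 0.4995 -0.092  -0.3408] [-3.3 -2.   1.5 -1.5  0.8  0.4 -2.   1.  -0.2 -1.6 -0.1 -1.3  1.4 -1.5
  0.1 -1.1 -0.6  0.8 -1.2  1.2 -1.1 -0.4]
screw local [-0.0564  0.1077]
screw local [0.0573 0.1075]
screw local [ 0.0574 -0.1077]
screw local [-0.0584 -0.1078]
fuse 0.06 [[468.0, 125.0], [489.0, 125.0]] [[ 0.52   -0.0354  0.056 ]]
fuse 0.03 [[465.0, 170.0], [485.0, 170.0]] [[ 0.5101 -0.0637  0.044 ]]
fuse 0 [[466.0, 213.0], [486.0, 213.0]] [[ 0.5001 -0.092   0.056 ]]
fuse -0.03 [[467.0, 256.0], [487.0, 256.0]] [[ 0.4902 -0.1203  0.065 ]]
fuse -0.06 [[464.0, 294.0], [483.0, 294.0]] [[ 0.4802 -0.1486  0.056 ]]
0.95 [[488.0, 71.0], [479.0, 350.0]]
1.05 [[500.0, 69.0], [489.0, 353.0]]
1.15 [[512.0, 68.0], [499.0, 355.0]]
1.2 [[519.0, 67.0], [505.0, 356.0]]
screw- [ 0.4095 -0.1746  0.0106]
screw+ [0.483  0.029  0.0089]
cov+ [ 0.5373 -0.0043  0.0771]
proud near-x end top [ 0.4756 -0.1151  0.0599]
proud -x end w1/w2 [ 0.4767 -0.1153  0.0551] seated [ 0.4861 -0.0869  0.0471]
```

Emit:
{"method": "play_rows", "body": {
  "steps": [
    [[0.0068,0,0.0297,0],[0.0068,0,0.0297,0],[0.0068,0,0.0297,0],[0.0068,0,0.0297,0],[0.0068,0,0.0297,0]]
  ]
}}

```text
time: 4.05
ee_pos: [0.4433, -0.0677, 0.0998]
tcp_rot: [-179.8, -1.6, 70.2]
wrist_force: [0.9, 0.6, -0.4]
opening: 0.0001
grasp_force: 0.0
```

Emit:
{"method": "play_rows", "body": {
  "steps": [
    [[0,0.006,0,0],[0,0.006,0,0],[0,0.006,0,0],[0,0.006,0,0],[0,0.006,0,0]]
  ]
}}

```text
time: 4.47
ee_pos: [0.4734, -0.079, 0.1029]
tcp_rot: [-180.0, -1.6, 70.3]
wrist_force: [-0.1, -0.2, -0.1]
opening: -0.0002
grasp_force: 0.0
```

Emit:
{"method": "play_rows", "body": {
  "steps": [
    [[0,0.006,-0.001,0],[0,0.006,-0.001,0],[0,0.006,-0.001,0],[0,0.006,-0.001,0],[0,0.006,-0.001,0]]
  ]
}}

```text
time: 4.88
ee_pos: [0.5005, -0.0887, 0.1061]
tcp_rot: [-179.8, -1.6, 70.3]
wrist_force: [0.3, -0.1, 0.1]
opening: -0.0001
grasp_force: 0.0
```

Emit:
{"method": "play_rows", "body": {
  "steps": [
    [[0,0.006,-0.001,0],[0,0.006,-0.001,0],[0,0.006,-0.001,0],[0,0.006,-0.001,0],[0,0.006,-0.001,0]]
  ]
}}

```text
time: 5.3
ee_pos: [0.5286, -0.0988, 0.1109]
tcp_rot: [-179.8, -1.6, 70.3]
wrist_force: [0.2, 0.2, 0.9]
opening: -0.0001
grasp_force: 0.0
```

```bash
cat >> h.py <<'E'
def local(xyz):
    p=np.load('pose.npy');d=np.array(xyz[:2])-p[:2];a=p[2]
    return np.r_[d@[np.cos(a),np.sin(a)],d@[-np.sin(a),np.cos(a)],xyz[2]].round(4)
E
python3 - <<'E'
from workcell import bot
from h import *
c=bot.camera('wrist');np.save('pics/w3.npy',c,allow_pickle=True)
cs=bot.camera('scene');np.save('pics/s3.npy',cs,allow_pickle=True)
o=bot.get_obs();print(o['time'],local(o['ee_pos']),o['tcp_rot'],o['wrist_force'])
cv2.imwrite('pics/w3.png',np.hstack([c['img'][:,:,:][:, 130:420],cv2.resize(cs['img'][115:245,245:395],(443,384))]))
E
```

```text
5.4 [0.0294 0.003  0.1108] [-179.80454732   -1.62232542   70.33394808] [-0.33145461  0.71737227 -0.02530832]
```

View pics/w3.png

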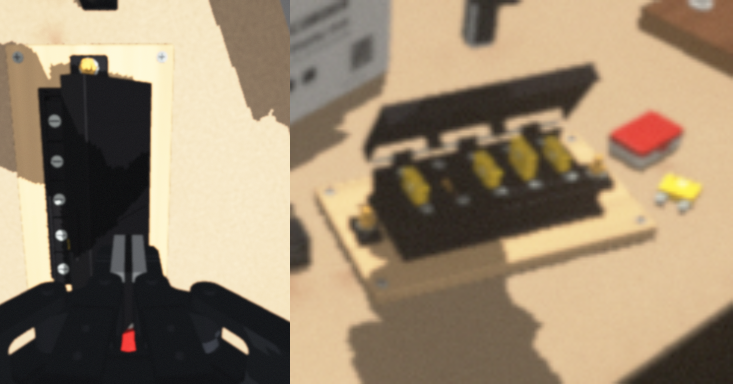

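```bash
python3 - <<'E'
from workcell import bot
from h import *
s=load('s3');w=load('w3');p=np.load('pose.npy');o=bot.get_obs()
T=o['ee_pos'];print((proj(s,T)-[245,115])*2.953, proj(w,T)-[130,0])
for th in(.7,.8,.95,1.1,1.3,1.5):
    a=th-.06;q=pan(p,[[.0365-.074*np.cos(a),y,.05+.074*np.sin(a)] for y in(.086,0,-.086)])
    q2=pan(p,[[.0365-.075*np.cos(th)+.012*np.sin(th),y,.05+.075*np.sin(th)+.012*np.cos(th)] for y in(.086,-.086)])
    print(th,'edge',((proj(s,q)-[245,115])*2.953).round(0).tolist(),'w',(proj(w,q)-[130,0]).round(0).tolist(),'corner',((proj(s,q2)-[245,115])*2.953).round(0).tolist(),(proj(w,q2)-[130,0]).round(0).tolist())
cv2.imwrite('pics/c3.png',np.hstack([cv2.resize(s['img'][85:235,245:395],(500,500)),cv2.resize(w['img'][30:330,170:350],(300,500))]))
E
```

```text
[[183.87369196  79.12275259]] [[125.97160496 226.12820011]]
0.7 edge [[107.0, 158.0], [216.0, 135.0], [319.0, 112.0]] w [[33.0, 78.0], [44.0, 221.0], [52.0, 337.0]] corner [[103.0, 136.0], [316.0, 90.0]] [[44.0, 75.0], [62.0, 351.0]]
0.8 edge [[105.0, 148.0], [214.0, 125.0], [317.0, 102.0]] w [[38.0, 77.0], [49.0, 225.0], [57.0, 343.0]] corner [[100.0, 126.0], [312.0, 81.0]] [[53.0, 74.0], [70.0, 356.0]]
0.95 edge [[101.0, 133.0], [210.0, 110.0], [314.0, 88.0]] w [[50.0, 75.0], [59.0, 229.0], [67.0, 351.0]] corner [[95.0, 112.0], [307.0, 67.0]] [[71.0, 73.0], [84.0, 363.0]]
1.1 edge [[97.0, 119.0], [205.0, 96.0], [309.0, 75.0]] w [[65.0, 74.0], [73.0, 233.0], [79.0, 358.0]] corner [[90.0, 99.0], [301.0, 55.0]] [[91.0, 72.0], [100.0, 369.0]]
1.3 edge [[90.0, 102.0], [198.0, 80.0], [301.0, 59.0]] w [[90.0, 73.0], [95.0, 237.0], [99.0, 366.0]] corner [[82.0, 84.0], [292.0, 42.0]] [[122.0, 71.0], [124.0, 373.0]]
1.5 edge [[83.0, 88.0], [190.0, 66.0], [293.0, 45.0]] w [[120.0, 72.0], [121.0, 240.0], [122.0, 370.0]] corner [[75.0, 73.0], [283.0, 32.0]] [[154.0, 71.0], [149.0, 373.0]]
```

View pics/c3.png

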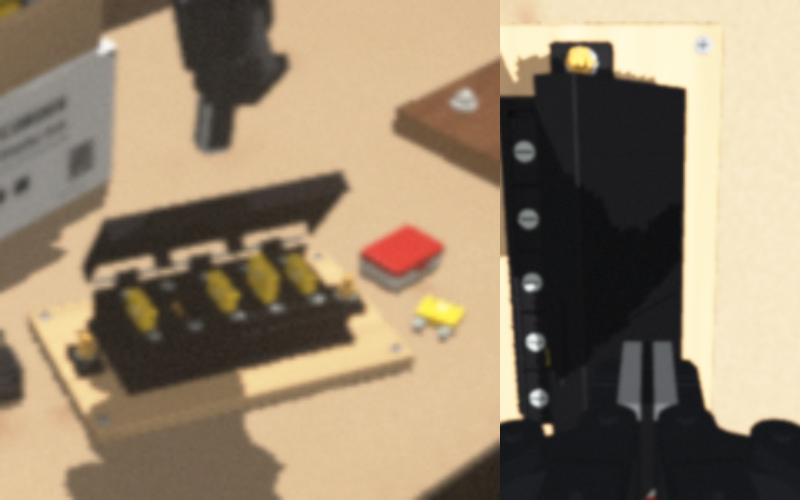

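```bash
python3 - <<'E'
from workcell import bot
from h import *
s=load('s3');w=load('w3');o=bot.get_obs();T=o['ee_pos'];M=R.from_euler('xyz',o['tcp_rot'],degrees=True).as_matrix()
t=tri([s,w],[np.array((213,150))/3.3333+[245,85],(258.8,235)]);print(t,(t-T)@M)
for d in np.arange(0,-.05,-.01):print(d,proj(w,T+M[:,2]*d)[0].round(1),(((proj(s,T+M[:,2]*d)-[245,85])*3.3333)[0]).round(0))
print(w['xyz'],(w['xyz']-T)@M,o['time'],s['xyz'])
E
```

```text
[ 0.53029591 -0.09713501  0.13962113] [ 0.00299311  0.00068879 -0.02876696]
0.0 [256.  226.1] [208. 189.]
-0.01 [255.9 233.1] [209. 177.]
-0.02 [255.8 240.9] [211. 164.]
-0.03 [255.7 249.6] [212. 150.]
-0.04 [255.5 259.4] [214. 137.]
[ 0.55275511 -0.03635499  0.28714737] [ 0.07193686  0.0008864  -0.17440121] 5.4 [-0.0245124   0.49488625  0.63997168]
```

The pictures show the fingertips passing above the lid. The cover is still at about 1.08 rad, and the visible tips sit about 28 mm higher than the reported TCP. I'll go back and push lower, at reported TCP z ≈ 0.068. That also clears the 56 mm fuse below if the report is right.

Emit:
{"method": "play_rows", "body": {
  "steps": [
    [[0,0,-0.004,0],[0,0,-0.004,0],[0,0,-0.004,0],[0,0,-0.004,0],[0,0,-0.004,0]]
  ]
}}

```text
time: 5.82
ee_pos: [0.5279, -0.0992, 0.1316]
tcp_rot: [-179.8, -1.6, 70.3]
wrist_force: [-0.8, -0.1, -0.1]
opening: -0.0001
grasp_force: 0.0
```

Emit:
{"method": "play_rows", "body": {
  "steps": [
    [[0,-0.018,0,0],[0,-0.018,0,0],[0,-0.018,0,0],[0,-0.018,0,0],[0,-0.018,0,0]]
  ]
}}

```text
time: 6.23
ee_pos: [0.4424, -0.0687, 0.1315]
tcp_rot: [-179.8, -1.6, 70.3]
wrist_force: [0.4, 0.5, 0.6]
opening: -0.0
grasp_force: 0.0
```

Emit:
{"method": "play_rows", "body": {
  "steps": [
    [[0,0,0.012,0],[0,0,0.012,0],[0,0,0.012,0],[0,0,0,0],[0,0,0,0]]
  ]
}}

```text
time: 6.65
ee_pos: [0.4431, -0.0679, 0.0939]
tcp_rot: [-179.7, -1.6, 70.3]
wrist_force: [0.1, 0.2, 1.1]
opening: -0.0
grasp_force: 0.0
```

```bash
python3 - <<'E'
from workcell import bot
from h import *
cs=bot.camera('scene');np.save('pics/s4.npy',cs,allow_pickle=True)
cd=bot.camera('side');np.save('pics/d4.npy',cd,allow_pickle=True)
o=bot.get_obs();T=o['ee_pos'];print(o['time'],local(T),o['wrist_force'],o['opening'])
print((proj(cs,T)-[245,85])*3.3333,(proj(cd,T)-[250,120])*2)
cv2.imwrite('pics/c4.png',np.hstack([cv2.resize(cs['img'][85:235,245:395],(500,500)),cv2.resize(cd['img'][120:370,250:400],(300,500))]))
E
```

```text
6.75 [-0.0611  0.0039  0.0951] [ 0.63281666 -0.90911023  0.4903607 ] -0.0002467225858930429
[[265.03294378 285.45926406]] [[177.28366223 174.14116966]]
```

View pics/c4.png

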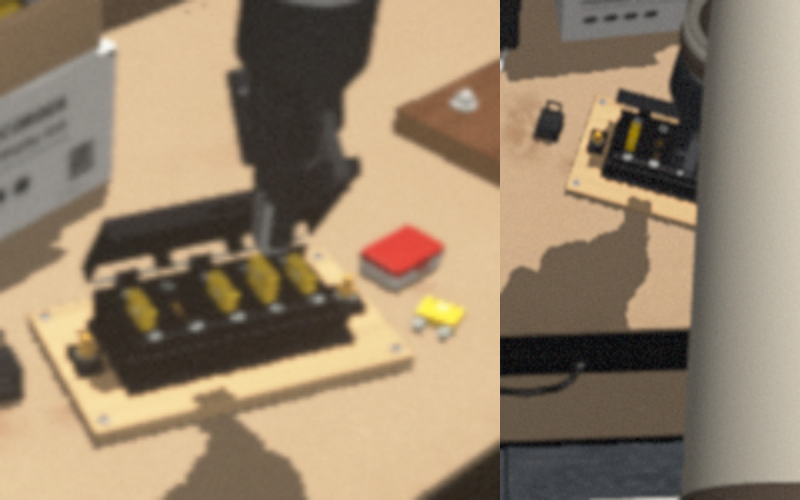

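The picture confirms it: the tip is at (263,250), against (265,285) predicted from the report, so the real tip is about 27 mm higher. I lower by 27 mm and push.

Emit:
{"method": "play_rows", "body": {
  "steps": [
    [[0,0,0.0135,0],[0,0,0.0135,0],[0,0,0,0],[0,0.006,0,0],[0,0.006,0,0]]
  ]
}}

```text
time: 7.17
ee_pos: [0.4558, -0.0715, 0.0691]
tcp_rot: [-179.9, -1.6, 70.3]
wrist_force: [-0.3, -0.0, 0.7]
opening: 0.0002
grasp_force: 0.0
```

Emit:
{"method": "play_rows", "body": {
  "steps": [
    [[0,0.006,0,0],[0,0.006,0,0],[0,0.006,0,0],[0,0.006,0,0],[0,0.006,0,0]]
  ]
}}

```text
time: 7.58
ee_pos: [0.4838, -0.0815, 0.0681]
tcp_rot: [-179.8, -1.6, 70.3]
wrist_force: [-2.8, 0.7, 2.1]
opening: 0.0001
grasp_force: 1.1
```

Emit:
{"method": "play_rows", "body": {
  "steps": [
    [[0,0.006,-0.001,0],[0,0.006,-0.001,0],[0,0.006,-0.001,0],[0,0.006,-0.001,0],[0,0.006,-0.001,0]]
  ]
}}

```text
time: 8.0
ee_pos: [0.512, -0.0917, 0.073]
tcp_rot: [-179.8, -1.6, 70.3]
wrist_force: [-0.4, 0.1, -0.2]
opening: 0.0003
grasp_force: 0.4
```

Emit:
{"method": "play_rows", "body": {
  "steps": [
    [[0,0.006,-0.001,0],[0,0.006,-0.001,0],[0,0.006,-0.001,0],[0,0.0,0,0],[0,0.0,0,0]]
  ]
}}

```text
time: 8.42
ee_pos: [0.5286, -0.0978, 0.0757]
tcp_rot: [-179.8, -1.6, 70.3]
wrist_force: [0.5, 0.6, 0.4]
opening: -0.0
grasp_force: 0.0
```

```bash
python3 - <<'E'
from workcell import bot
from h import *
cs=bot.camera('scene');np.save('pics/s5.npy',cs,allow_pickle=True)
cd=bot.camera('wrist');np.save('pics/w5.npy',cd,allow_pickle=True)
o=bot.get_obs();T=o['ee_pos'];p=np.load('pose.npy');print(o['time'],local(T),o['wrist_force'],o['opening'])
for th in(1.1,1.5,1.75):
    q2=pan(p,[[.0365-.075*np.cos(th)+.012*np.sin(th),y,.05+.075*np.sin(th)+.012*np.cos(th)] for y in(.086,-.086)])
    print(th,((proj(cs,q2)-[245,85])*3.3333).round(0).tolist(),((proj(cd,q2)-[170,30])*1.6667+[500,0]).round(0).tolist())
cv2.imwrite('pics/c5.png',np.hstack([cv2.resize(cs['img'][85:235,245:395],(500,500)),cv2.resize(cd['img'][30:330,170:350],(300,500))]))
E
```

```text
8.5167 [0.0284 0.004  0.0758] [-0.12188234 -0.17496813 -0.46502244] -0.00010012514469132497
1.1 [[101.0, 212.0], [340.0, 163.0]] [[571.0, 59.0], [593.0, 656.0]]
1.5 [[85.0, 183.0], [319.0, 136.0]] [[705.0, 56.0], [691.0, 667.0]]
1.75 [[74.0, 174.0], [306.0, 128.0]] [[785.0, 58.0], [751.0, 654.0]]
```

View pics/c5.png

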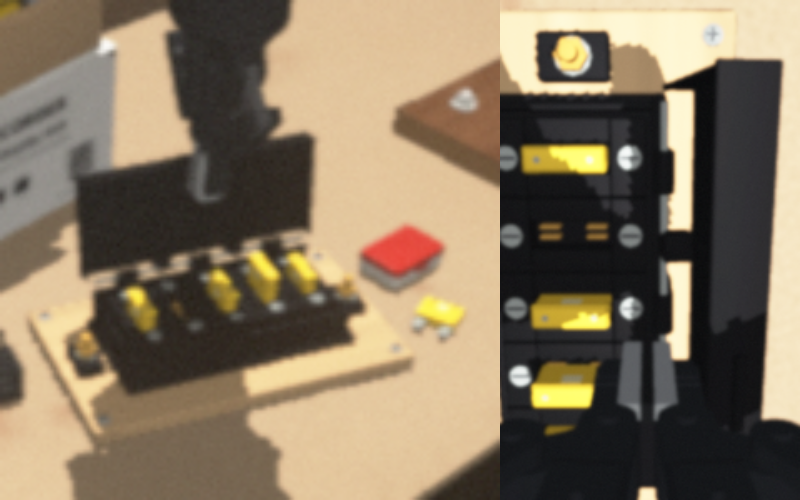

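The cover now stands back at about 1.74 rad: its far corner is at (783,60) in the wrist crop, against a predicted (785,58) at 1.75. The slot's brass jaws are at (550,232) and (597,232), and the proud fuse's top is at about (565,392). Next I check the registration.

```bash
python3 - <<'E'
from h import *
w=load('w5')
for n,u,z in[('f60',(565,158),.056),('slot jaws',(573,232),.034),('f0',(571.5,319),.056),('loose',(568,392),.065)]:
    print(n,local(atz(w,np.array([(u[0]-500),u[1]])/1.6667+[170,30],z)))
E
```

```text
f60 [0.001  0.0606 0.056 ]
slot jaws [-0.0003  0.0296  0.034 ]
f0 [ 0.0009 -0.0002  0.056 ]
loose [-0.0003 -0.0265  0.065 ]
```

Emit:
{"method": "play_rows", "body": {
  "steps": [
    [[-0.007,-0.0073,0,0],[-0.007,-0.0073,0,0],[-0.007,-0.0073,0,0],[-0.007,-0.0073,0,0],[-0.006,-0.0073,0,0]]
  ]
}}

```text
time: 8.93
ee_pos: [0.4812, -0.118, 0.0751]
tcp_rot: [-179.8, -1.6, 70.3]
wrist_force: [0.5, -0.3, 0.2]
opening: 0.0
grasp_force: 0.0
```

Emit:
{"method": "play_rows", "body": {
  "steps": [
    [[0,0,0.005,0],[0,0,0.005,0],[0,0,0.005,0],[0,0,0.005,0],[0,0,0,0]]
  ]
}}

```text
time: 9.35
ee_pos: [0.4822, -0.1165, 0.0534]
tcp_rot: [-179.7, -1.6, 70.4]
wrist_force: [0.6, 0.7, 0.6]
opening: 0.0003
grasp_force: 0.0
```

```bash
python3 - <<'E'
from workcell import bot
from h import *
o=bot.get_obs();print(o['time'],local(o['ee_pos']),o['wrist_force'],o['q'])
E
```

```text
9.35 [-0.0088 -0.0291  0.0534] [0.63347439 0.70594479 0.60669356] [-14.62806622  -2.54376045 -13.69151902  79.02383256   1.63648207
  95.0084203 ]
```

Registration is within 1 mm, and there is no contact yet at TCP z = 0.053, which again confirms the tip offset. I press down step by step.

Emit:
{"method": "play_rows", "body": {
  "steps": [
    [[0,0,0.003,0],[0,0,0.003,0],[0,0,0.002,0],[0,0,0.002,0],[0,0,0.001,0]]
  ]
}}

```text
time: 9.77
ee_pos: [0.4826, -0.1165, 0.0437]
tcp_rot: [-179.8, -1.6, 70.3]
wrist_force: [-1.0, 0.1, 0.3]
opening: -0.0001
grasp_force: 0.0
```

Emit:
{"method": "play_rows", "body": {
  "steps": [
    [[0,0,0.001,0],[0,0,0.001,0],[0,0,0.001,0],[0,0,0.001,0],[0,0,0.001,0]]
  ]
}}

```text
time: 10.18
ee_pos: [0.4827, -0.1164, 0.039]
tcp_rot: [-179.8, -1.6, 70.3]
wrist_force: [-0.7, 0.7, -0.3]
opening: 0.0
grasp_force: 0.0
```

Emit:
{"method": "play_rows", "body": {
  "steps": [
    [[0,0,0.001,0],[0,0,0.001,0],[0,0,0.001,0],[0,0,0.001,0],[0,0,0.001,0]]
  ]
}}

```text
time: 10.6
ee_pos: [0.4827, -0.1163, 0.0339]
tcp_rot: [-179.8, -1.6, 70.3]
wrist_force: [-0.7, 0.4, 0.6]
opening: 0.0001
grasp_force: 0.0
```

Emit:
{"method": "play_rows", "body": {
  "steps": [
    [[0,0,0.001,0],[0,0,0.001,0],[0,0,0.001,0],[0,0,0,0],[0,0,0,0]]
  ]
}}

```text
time: 11.02
ee_pos: [0.4828, -0.1162, 0.031]
tcp_rot: [-179.8, -1.6, 70.3]
wrist_force: [0.2, 0.4, 0.9]
opening: 0.0003
grasp_force: 0.1
```

Emit:
{"method": "play_rows", "body": {
  "steps": [
    [[0,0,0.001,0],[0,0,0.001,0],[0,0,0.001,0],[0,0,0,0],[0,0,0,0]]
  ]
}}

```text
time: 11.43
ee_pos: [0.4828, -0.1162, 0.0283]
tcp_rot: [-179.8, -1.6, 70.3]
wrist_force: [-1.4, -0.3, 4.0]
opening: -0.0005
grasp_force: 2.3
```

```bash
python3 - <<'E'
from workcell import bot
from h import *
cs=bot.camera('scene');np.save('pics/s6.npy',cs,allow_pickle=True)
cw=bot.camera('wrist');np.save('pics/w6.npy',cw,allow_pickle=True)
o=bot.get_obs();T=o['ee_pos'];print(o['time'],local(T),o['wrist_force'],(proj(cs,T)-[265,115])*5,(proj(cw,T)-[150,100])*2+[400,0])
cv2.imwrite('pics/c6.png',np.hstack([cv2.resize(cs['img'][105:205,280:360],(400,500),interpolation=cv2.INTER_CUBIC),cv2.resize(cw['img'][100:350,150:350],(400,500),interpolation=cv2.INTER_CUBIC)]))
E
```

```text
11.5333 [-0.0083 -0.0286  0.0283] [-2.95441027 -0.61551271  5.47909416] [[294.59631359 314.12472182]] [[611.18518564 252.35712458]]
```

View pics/c6.png

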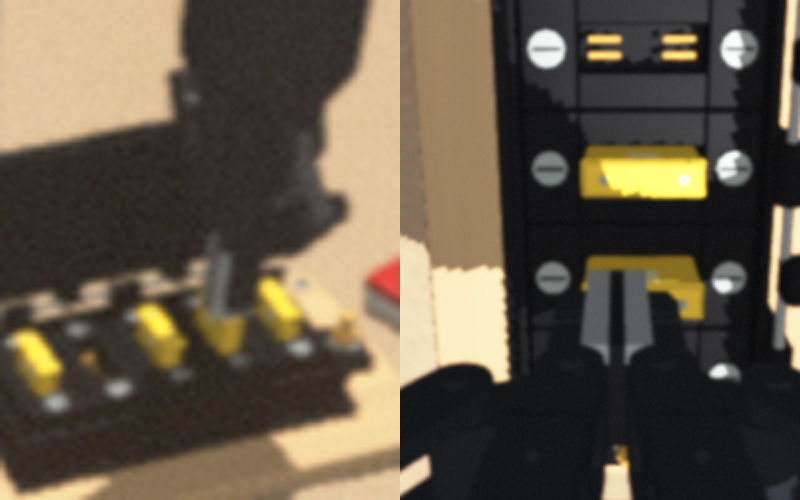

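Contact is just starting: the tips sit on the proud fuse at about (620,270) in the wrist crop, with 5.5 N. I continue the press, 7–9.5 mm to go.

Emit:
{"method": "play_rows", "body": {
  "steps": [
    [[0,0,0.001,0],[0,0,0.001,0],[0,0,0.001,0],[0,0,0.001,0],[0,0,0.001,0]]
  ]
}}

```text
time: 11.95
ee_pos: [0.483, -0.1162, 0.0237]
tcp_rot: [-179.8, -1.6, 70.3]
wrist_force: [-6.8, -0.1, 19.7]
opening: -0.0001
grasp_force: 9.5
```

Emit:
{"method": "play_rows", "body": {
  "steps": [
    [[0,0,0.001,0],[0,0,0.0005,0],[0,0,0.0005,0],[0,0,0,0],[0,0,0,0]]
  ]
}}

```text
time: 12.37
ee_pos: [0.4831, -0.1162, 0.0236]
tcp_rot: [-179.9, -1.6, 70.3]
wrist_force: [-10.7, 0.6, 23.9]
opening: -0.0
grasp_force: 12.2
```

Force has risen to 24 N with no further travel. I check the fuse height numerically from the wrist image before backing off.

```bash
cat > fz.py <<'E'
from h import *
def fit(c,y,lo=.050,hi=.072):
    # find far (-y) top edge and +x end of the yellow patch; compare with predicted rows for heights
    p=np.load('pose.npy');h=cv2.cvtColor(c['img'],cv2.COLOR_BGR2HSV)
    m=((h[...,0]>18)&(h[...,0]<36)&(h[...,1]>120)&(h[...,2]>60)).astype(float)
    for x in(.009,.0115):
        best=[]
        zs=np.arange(lo,hi,.0005)
        for z in zs:
            u=proj(c,pan(p,[[x,y-.00425,z]]))[0]; best.append(u)
        best=np.array(best);print(y,x,'px/mm',np.linalg.norm(best[2]-best[0]).round(2),end=' ')
        mm=[cv2.getRectSubPix((m*255).astype(np.uint8),(1,1),tuple(map(float,b)))[0,0] for b in best]
        k=[z for z,v in zip(zs,mm) if v>127];print('yellow till z=',max(k) if k else None)
E
python3 - <<'E'
from workcell import bot
from fz import *
c=bot.camera('wrist');np.save('pics/w7.npy',c,allow_pickle=True)
o=bot.get_obs();print(local(o['ee_pos']),o['wrist_force'])
for n in('w5','w6','w7'):
    print(n)
    for y in(.06,0,-.03):fit(load(n),y)
E
```

```text
[-0.008  -0.0285  0.0236] [-10.07937473   0.0876321   23.74539856]
w5
0.06 0.009 px/mm 0.21 yellow till z= 0.06650000000000002
0.06 0.0115 px/mm 0.2 yellow till z= 0.06650000000000002
0 0.009 px/mm 0.55 yellow till z= 0.05600000000000001
0 0.0115 px/mm 0.55 yellow till z= 0.05600000000000001
-0.03 0.009 px/mm 0.71 yellow till z= None
-0.03 0.0115 px/mm 0.7 yellow till z= None
w6
0.06 0.009 px/mm 0.35 yellow till z= 0.07150000000000002
0.06 0.0115 px/mm 0.38 yellow till z= 0.07150000000000002
0 0.009 px/mm 0.57 yellow till z= 0.05700000000000001
0 0.0115 px/mm 0.58 yellow till z= 0.05700000000000001
-0.03 0.009 px/mm 0.85 yellow till z= 0.05900000000000001
-0.03 0.0115 px/mm 0.86 yellow till z= 0.05900000000000001
w7
0.06 0.009 px/mm 0.38 yellow till z= 0.07150000000000002
0.06 0.0115 px/mm 0.4 yellow till z= 0.07150000000000002
0 0.009 px/mm 0.61 yellow till z= 0.05700000000000001
0 0.0115 px/mm 0.62 yellow till z= 0.05700000000000001
-0.03 0.009 px/mm 0.9 yellow till z= 0.054000000000000006
-0.03 0.0115 px/mm 0.91 yellow till z= 0.05450000000000001
```

The top of the pressed fuse now reads level with the seated one. It went down about 7.4 mm from first contact, then hard resistance. I lift and move over the empty slot.

Emit:
{"method": "play_rows", "body": {
  "steps": [
    [[0,0,-0.004,0],[0,0,-0.014,0],[0,0,-0.014,0],[0,0,-0.014,0],[0,0,-0.01,0]]
  ]
}}

```text
time: 12.83
ee_pos: [0.4827, -0.1175, 0.0779]
tcp_rot: [-179.8, -1.6, 70.3]
wrist_force: [-0.3, 0.5, 0.2]
opening: 0.0002
grasp_force: 0.0
```

Emit:
{"method": "play_rows", "body": {
  "steps": [
    [[0.0115,0.001,0,0],[0.0115,0.001,0,0],[0.0115,0.001,0,0],[0.0115,0.001,0,0],[0.0115,0,0,0]]
  ]
}}

```text
time: 13.25
ee_pos: [0.5058, -0.0631, 0.0778]
tcp_rot: [-179.7, -1.6, 70.4]
wrist_force: [-0.3, -0.5, -0.3]
opening: 0.0002
grasp_force: 0.0
```

```bash
python3 - <<'E'
from workcell import bot
from fz import *
o=bot.get_obs();print(o['time'],local(o['ee_pos']),o['wrist_force'],o['grasp_force'])
c=bot.camera('scene');np.save('pics/s8.npy',c,allow_pickle=True)
a=load('s5')
p=np.load('pose.npy')
# scene view: top of yellow above each fuse's column band, before (s5) and now
for n,k in(('s0',load('scene0')),('s5',a),('s8',c)):
    h=cv2.cvtColor(k['img'],cv2.COLOR_BGR2HSV);m=(h[...,0]>18)&(h[...,0]<36)&(h[...,1]>120)&(h[...,2]>60)
    r=[]
    for y in(.06,0,-.03,-.06):
        q=proj(k,pan(p,[[0,y,.052]]))[0]
        u,v=q.round().astype(int);s=m[v-14:v+12,u-6:u+7];ys,xs=np.nonzero(s)
        r.append((len(ys),round(ys.mean()-14+v-q[1],1),ys.min()-14+v-q[1].round(1)) if len(ys) else None)
    print(n,r)
    # cover corner
print(proj(c,pan(p,[[.0365-.075*np.cos(1.74)+.012*np.sin(1.74),.086,.05+.075*np.sin(1.74)+.012*np.cos(1.74)]])))
print('bystander change', {n:float(np.abs(c['img'][y0:y1,x0:x1].astype(int)-a['img'][y0:y1,x0:x1]).mean().round(1)) for n,(x0,x1,y0,y1) in dict(relay=(232,256,180,212),sdr=(190,228,180,235),case=(350,382,150,175),spare=(365,388,172,190),wood=(260,280,230,250)).items()})
E
```

```text
13.25 [-0.0042  0.0291  0.0778] [-0.26066626 -0.45214374 -0.25001423] 0.0
s0 [(101, np.float64(1.8), np.float64(-4.599999999999994)), (99, np.float64(1.8), np.float64(-5.099999999999994)), (123, np.float64(0.5), np.float64(-6.400000000000006)), (88, np.float64(2.2), np.float64(-3.8000000000000114))]
s5 [(102, np.float64(1.4), np.float64(-5.599999999999994)), (100, np.float64(1.6), np.float64(-5.099999999999994)), (123, np.float64(0.0), np.float64(-7.400000000000006)), (87, np.float64(1.4), np.float64(-4.800000000000011))]
s8 [(98, np.float64(1.8), np.float64(-4.599999999999994)), (101, np.float64(1.2), np.float64(-5.099999999999994)), (95, np.float64(1.3), np.float64(-5.400000000000006)), (87, np.float64(1.5), np.float64(-4.800000000000011))]
[[267.45146105 137.14852491]]
bystander change {'relay': 1.7, 'sdr': 1.6, 'case': 1.6, 'spare': 1.4, 'wood': 40.4}
```

The pressed fuse now looks like its neighbours (yellow area 123 → 95 px, others 87–101), and the loose things have not changed. I lower to point, then hold.

Emit:
{"method": "play_rows", "body": {
  "steps": [
    [[0,0.0005,0.007,0],[0,0.0005,0.007,0],[0,0,0.007,0],[0,0,0,0],[0,0,0,0]]
  ]
}}

```text
time: 13.72
ee_pos: [0.506, -0.0647, 0.0568]
tcp_rot: [-179.7, -1.6, 70.3]
wrist_force: [0.5, 0.6, -0.4]
opening: -0.0004
grasp_force: 0.0
```

Emit:
{"method": "play_rows", "body": {
  "steps": [
    [[0,0,0,0],[0,0,0,0],[0,0,0,0],[0,0,0,0],[0,0,0,0]]
  ]
}}

```text
time: 14.13
ee_pos: [0.5067, -0.0645, 0.0578]
tcp_rot: [-179.8, -1.6, 70.3]
wrist_force: [0.1, 0.5, 0.2]
opening: 0.0001
grasp_force: 0.0
```

Emit:
{"method": "play_rows", "body": {
  "steps": [
    [[0,0,0,0],[0,0,0,0],[0,0,0,0],[0,0,0,0],[0,0,0,0]]
  ]
}}

```text
time: 14.55
ee_pos: [0.5067, -0.0644, 0.0576]
tcp_rot: [-179.8, -1.6, 70.3]
wrist_force: [-0.1, 0.4, -1.0]
opening: -0.0002
grasp_force: 0.0
```

Emit:
{"method": "play_rows", "body": {
  "steps": [
    [[0,0,0,0],[0,0,0,0],[0,0,0,0],[0,0,0,0],[0,0,0,0]]
  ]
}}

```text
time: 14.97
ee_pos: [0.5066, -0.0644, 0.0576]
tcp_rot: [-179.8, -1.6, 70.3]
wrist_force: [-0.2, 0.0, 0.4]
opening: -0.0002
grasp_force: 0.0
```

Emit:
{"method": "play_rows", "body": {
  "steps": [
    [[0,0,0,0],[0,0,0,0],[0,0,0,0],[0,0,0,0],[0,0,0,0]]
  ]
}}

```text
time: 15.38
ee_pos: [0.5066, -0.0644, 0.0576]
tcp_rot: [-179.8, -1.6, 70.3]
wrist_force: [-0.0, -0.0, 0.0]
opening: -0.0001
grasp_force: 0.0
```

Emit:
{"method": "play_rows", "body": {
  "steps": [
    [[0,0,0,0],[0,0,0,0],[0,0,0,0],[0,0,0,0],[0,0,0,0]]
  ]
}}

```text
time: 15.8
ee_pos: [0.5067, -0.0644, 0.0576]
tcp_rot: [-179.8, -1.6, 70.3]
wrist_force: [-0.4, -0.4, 0.3]
opening: -0.0001
grasp_force: 0.0
```

Emit:
{"method": "play_rows", "body": {
  "steps": [
    [[0,0,0,0],[0,0,0,0],[0,0,0,0],[0,0,0,0],[0,0,0,0]]
  ]
}}

```text
time: 16.22
ee_pos: [0.5067, -0.0644, 0.0576]
tcp_rot: [-179.8, -1.6, 70.3]
wrist_force: [0.6, -0.5, 0.5]
opening: 0.0
grasp_force: 0.0
```

```bash
python3 - <<'E'
from workcell import bot
from h import *
o=bot.get_obs();T=o['ee_pos'];M=R.from_euler('xyz',o['tcp_rot'],degrees=True).as_matrix()
print(o['time'],local(T),'grasp pt',local(T-M[:,2]*bot.hold_point_z),o['wrist_force'],o['grasp_force'])
a=load('s5')['img'].astype(int);c=bot.camera('scene')['img'].astype(int)
# cover outline: right part (away from finger) of dark lid vs. s5
print('cover diff',np.abs(a[125:165,318:345]-c[125:165,318:345]).mean(),'vs start',np.abs(load('scene0')['img'].astype(int)[125:165,318:345]-c[125:165,318:345]).mean())
E
```

```text
16.2167 [-0.003   0.0282  0.0576] grasp pt [-0.0029  0.0277  0.0763] [ 0.60657337 -0.51082724  0.50713991] 0.0
cover diff 6.887037037037037 vs start 58.75679012345679
```

```bash
python3 - <<'E'
from workcell import bot
from h import *
a=load('s5')['img'].astype(int);c=bot.camera('scene')['img'].astype(int)
for u in(332,334,336):print(a[118:136,u].mean(1).round().astype(int).tolist(),c[118:136,u].mean(1).round().astype(int).tolist())
d=np.abs(a-c).mean(2)[120:170,328:345];print(d.mean())
E
```

```text
[196, 192, 193, 195, 195, 193, 178, 121, 67, 52, 50, 46, 46, 44, 40, 44, 42, 45] [193, 195, 194, 193, 194, 193, 177, 122, 67, 51, 47, 42, 46, 39, 47, 43, 44, 42]
[194, 194, 193, 193, 194, 188, 165, 100, 56, 50, 42, 41, 44, 41, 47, 43, 45, 43] [193, 194, 195, 193, 192, 190, 164, 96, 54, 53, 49, 44, 44, 43, 42, 46, 36, 43]
[194, 198, 194, 193, 194, 184, 147, 87, 58, 51, 45, 49, 43, 45, 43, 40, 41, 46] [193, 192, 193, 192, 192, 185, 144, 85, 55, 46, 43, 44, 42, 44, 44, 45, 43, 44]
2.945098039215686
```

The cover has not moved since it was swung back, so I hand the job in.

```bash
python3 -c "
from workcell import bot
print(bot.job_done())"
```

```text
the job is handed in; nothing more can be done
None
```

I handed the job in with the cover swung back to about 1.74 rad, the proud fuse pressed level with its neighbours, and the fingertips held still over the empty slot for over two seconds; the hand-in returned no verdict, so I can't confirm a pass.

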